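# Hang the wire basket in the ultrasonic cleaner and lock its bayonet

### The job

The wire basket is draining on the steel saucer: take it by its handle, lower it upright into the round tank of the ultrasonic cleaner so that its three lugs go down through the gaps of the steel collar and hang on the ledge inside, then turn it clockwise (seen from above) until the lugs have dropped all the way into the locking notches, and let go. The collar is clamped on the tank by hand, more or less askew, so feel for the gaps and for the notches: press and turn only lightly, as the lugs and the collar bend if forced or if the basket is dropped in. Leave the glassware, the bottle and the specimen cup where they stand.

Things in the scene. Friction and masses are not known exactly. Their poses are not given: they have to be found in the camera images.
- basket_mid (a point): Loose round steel wire basket, 0.22 to 0.37 kg, 114 mm tall with its handle; this point lies on its axis, half-way up (57 mm above its underside), z up along the axis. The body is 56 mm tall, 82 mm across at the rim, 72 mm at the foot. Height above the bench, upright: 139.5 mm with the lugs resting on top of the collar's lip, 125 mm hung on the ledge, 127 mm on the crest, 119 mm down in the notches.
- handle (a point): Centre of the basket's rigid grip bar, on the axis, 51 mm above basket_mid. The bar is level and runs along y of this frame: grey grip 60 mm long, 10 mm thick (along x), 13 mm tall, carried at its ends by two upright straps, with 45 mm of free space between it and the basket's rim.
- lug (a point): Middle of one of three equal lugs that stand out from the basket's rim, 120 degrees apart; this one points along +x of the basket's frame (across the grip bar). The lugs reach 52.5 mm from the axis, are 10 mm wide and 6 mm tall; their underside is 11 mm below basket_mid.
- cleaner: Ultrasonic cleaner, fixed: white box 150 x 150 mm, 104 mm tall, grey panel with display and black dial on its front (-x of its frame); origin under its centre, z up. In its top is a round tank 96 mm wide, 84 mm deep, and on the tank's mouth a steel collar of 121 mm outer diameter with a 90 mm opening; a small clamp-screw block on the collar's outside lies below its front gap.
- collar_top (a point): On the tank's axis, level with the collar's top, 128.5 mm above the bench; axes of the white box. The collar's 4 mm top lip has three entry gaps 17 mm wide, 120 degrees apart. One gap points to the front (-x) to within 0.45 rad (26 degrees) either way: the collar is clamped on askew, its own angle is not measured, and it stays put. Outer wall: inner radius 57 mm.
- ledge_level (a point): On the tank's axis, level with the ledge inside the collar, 14.5 mm below its top, on which the lugs land through the gaps. Turned clockwise from above, they pass under the lip (4.5 mm play above them); from 16 degrees on they climb a ramp to a crest 2 mm higher and ride over it. A stop bars turning counter-clockwise from the gap.
- notch_level (a point): On the tank's axis, level with the floor of the three locking notches, 6 mm below the ledge, 8 mm below the crest. Each notch lies 40 degrees (0.70 rad) clockwise of its gap, is 16 mm wide (3 mm play either side of a lug) and ends at a solid stop. No spring: the lugs sink by the basket's weight, or by light pressure if the hand holds it up.
- saucer: Shallow round steel drip saucer, 112 mm wide, 9 mm tall, fixed, origin under its centre; the basket stands on its 3 mm floor. To its left, from about y = 0.10 m on (world frame) and beyond x = 0.46 m, a big white water bath stands 215 mm tall: keep clear of it when coming and going.
- beaker: Bystander: glass beaker, 53 mm wide, 70 mm tall, loose, origin under its centre; stands behind the cleaner on the left.
- flask: Bystander: conical glass flask, 62 mm wide, 102 mm tall, loose, origin under its centre; stands right behind the cleaner.
- bottle: Bystander: clear bottle with a screw cap, 56 mm wide, 113 mm tall, loose, origin under its centre; stands behind the cleaner on the right.
- cup: Bystander: white specimen cup with a screw lid, 62 mm wide, 68 mm tall, loose, origin under its centre; stands in front of the water bath, left of the saucer.

How it is judged (in metres and radians):
On the way:
1. the basket hangs upright in the collar, its lugs through the gaps and below the lip (z of basket_mid in the frame of cleaner below 0.1285 m and horizontal distance between basket_mid and collar_top below 0.006 m and angle between basket_mid's own z axis and vertical below 0.1 rad), for 0.1 s.
At the end, for the whole second after the job is handed in: The basket is let go and stays upright within 0.06 rad, on the tank's axis within 6 mm, with its lugs down in the locking notches (basket_mid at most 121.5 mm above the bench; 119 mm when fully down, 125 mm on the ledge); beaker, flask, bottle and cup stand within 20 mm of where they were (z of basket_mid in the frame of cleaner between 0.115 and 0.1215 m and horizontal distance between basket_mid and collar_top below 0.006 m and angle between basket_mid's own z axis and vertical below 0.06 rad and distance of each of beaker, flask, bottle, cup from where it was at the start of the episode below 0.02 m); the robot touches nothing.
It fails at once if the basket is pressed, dropped or twisted against the cleaner or its collar with more than 45 N (contact force between basket and cleaner above 45 N).
It fails at once if the beaker is pushed more than 20 mm or tipped more than 0.3 rad (distance of beaker from where it was at the start of the episode above 0.02 m or angle between beaker's own z axis and vertical above 0.3 rad).
It fails at once if the conical flask is pushed more than 20 mm or tipped more than 0.3 rad (distance of flask from where it was at the start of the episode above 0.02 m or angle between flask's own z axis and vertical above 0.3 rad).
It fails at once if the capped bottle is pushed more than 20 mm or tipped more than 0.3 rad (distance of bottle from where it was at the start of the episode above 0.02 m or angle between bottle's own z axis and vertical above 0.3 rad).
It fails at once if the lidded specimen cup is pushed more than 20 mm or tipped more than 0.3 rad (distance of cup from where it was at the start of the episode above 0.02 m or angle between cup's own z axis and vertical above 0.3 rad).
It also fails if it takes over 72 s, if anything falls off the work surface, if the arm or the gripper's body presses on something with over 40 N, if the wrist force passes 120 N, or if a joint passes its speed limit or range.

### The arm

A 7-joint arm with a two-finger parallel gripper is mounted at the origin on a cart in front of the work surface, level with it; the furniture and walls round the work are solid. World frame = base frame: x ahead of the robot, y to its left, z up, the work surface at z = 0. Lengths are in mm, angles in rad, forces in N, time in s.
With the tool pointing down it reaches from about 400 to 875 mm from the base axis. Payload 4.4 kg.
Tool frame: the origin (TCP) lies at the centre of the arm's flange, where the gripper is bolted on; the fingertips stand 173 mm ahead of it and the grasp point (between the pads) lies 155 mm ahead of it; z points along the fingers, y is the line along which they close (so a half turn about z gives the same grasp; the last joint's range is limited). The gripper opens to 85 mm and grips with 20 to 120 N. Pads are 22 mm wide; open, the fingers measure 114 mm over their backs; the gripper's body (76 mm by 85 mm) begins 54 mm behind the grasp point. The pads swing forward as they close: fully open they stand 13 mm farther back than shut.
Start: joints at [-1.299, 0.628, 0.038, 1.517, -0.027, 0.996, -0.02], TCP at [215.4, 613.285, 404.713] pointing down, gripper open.
Joint ranges: [-3.06, 3.06], [-0.37, 2.12], [-1.25, 1.32], [0.18, 2.47], [-1.1, 4.24], [0.23, 1.98], [-2.94, 2.94]. Speed limits (rad/s): [2.57, 2.57, 3.14, 3.14, 3.14, 3.14, 3.14].

### API

Orientations are given as a unit quaternion [x, y, z, w].
In Python, from bench import ctrl, eyes, ticket gives the robot as it stands.
- The arm moves only by the tool step_arm, never from a script. Its argument "moves" is a list of rows, each a list of 7 numbers: the turn, a rotation vector about the tool's x, y, z in rad, then the shift along the tool's x, y, z in mm, then the opening, from -1 (shut) to 1 (fully open). A call has 1 to 12 rows; each row shifts and turns the commanded pose from where the row before left it, along the tool's axes as they then stand; what a row does not reach is not made up. A row lasts 1/8 s, in which the tool goes at most 62.5 mm and 10.7 degrees, less where a joint would pass 70% of its speed; a pose out of reach is approached as far as the arm can. A call with a gripper value outside its range is refused whole. The fingers move at their own pace and stop on an object; "newtons" is the grip in N (left out, the last holds). Time passes only in rows, so rows that do not move let the fingers close. It gives the time, the measured TCP pose, the force, the opening and the grip force at its end, in the units of the state.
- ctrl.observe(): the state, without advancing time (a new reading comes with each control period).
- eyes.read_camera(name): name is "scene" or "top" or "wrist"; returns the picture (400x640x3 uint8, red, green, blue); there is no depth.
- eyes.calibration(name): a dict with "fx", "fy", "cx", "cy" (pixels), "extrinsics" (4x4, takes a point from world to camera coordinates); the wrist camera has in their place "tool_from_camera" (4x4, takes a point from camera to tool coordinates, whose origin is the TCP and whose axes are the flange's). Camera axes: x right, y down, z forward; pixel columns grow to the right and rows downward; lengths in mm; the calibration is good to about 2 mm. A picture is of the moment at which its call begins: read the wrist's pose just before it. calibration takes no time and is no camera call.
- ticket.job_done(): hands the job in; it is judged then, once.
The state is a dict: "time": time; "joints": joint angles; "qd": joint speeds; "joint_efforts": joint torques, N m; "tcp_pos": TCP position; "orientation": TCP orientation; "force": force on the tool from outside, world axes, zero at the start; "ft_torque": the same for the moment, N m; "opening": finger opening in mm; "gripper_force": force on a finger pad.
Only numpy, scipy, OpenCV 4.12 (cv2) and the standard library are available. Lean on these libraries where they do the work, as an engineer would, in place of code of your own. Each camera call takes 0.05 s, during which the arm holds its last target. There are 200 camera calls.

## Working session

There is one attempt and no reset: what is moved stays moved. The work goes in short steps, Python scripts to look and compute and a tool call to move; the robot and the scene stay as the last step left them, time stands still between calls to the robot, and variables do not carry over. Pictures are saved under pics/ and viewed, at most 10 in all, crops included, and the job is handed in when it is done.

Besides the shell and the picture viewer there is one more tool, called after "Emit:" as a command line: name --pt "numbers of a row" for each row, then --argument value for the rest. step_arm: Moves the arm, as the interface text tells. Its arguments: {"type":"object","properties":{"moves":{"type":"array","items":{"type":"array","items":{"type":"number"}}},"newtons":{"type":"number"}},"required":["moves"]}

```bash
mkdir -p pics
cat > h.py <<'E'
import numpy as np,cv2
from scipy.spatial.transform import Rotation as R
from bench import ctrl,eyes,ticket
def K(n):
    c=eyes.calibration(n); return c,np.array([[c['fx'],0,c['cx']],[0,c['fy'],c['cy']],[0,0,1.]])
def pose(n,s=None):
    c,k=K(n)
    if 'extrinsics' in c: return k,np.array(c['extrinsics'],float)
    s=s or ctrl.observe(); T=np.eye(4);T[:3,:3]=R.from_quat(s['orientation']).as_matrix();T[:3,3]=s['tcp_pos']
    return k,np.linalg.inv(T@np.array(c['tool_from_camera']))
def ray(kE,u,v,z):
    k,E=kE; d=E[:3,:3].T@np.linalg.solve(k,[u,v,1.]); o=-E[:3,:3].T@E[:3,3]
    return o+d*(z-o[2])/d[2]
def proj(kE,p):
    k,E=kE; q=k@(E[:3,:3]@np.asarray(p,float)+E[:3,3]); return q[:2]/q[2]
def snap(n,f):
    im=eyes.read_camera(n); cv2.imwrite('pics/'+f,im[:,:,::-1]); return im
E
python3 - <<'E'
from h import *
s=ctrl.observe();print(s)
snap('top','top0.png');snap('scene','scene0.png')
for n in('top','scene'):
    k,e=pose(n);print(n,k[0,0],-e[:3,:3].T@e[:3,3],e[:3,:3].round(2).tolist())
print(eyes.calibration('wrist'))
E
```

```text
{'time': 0.0, 'joints': array([-1.29877094,  0.62935351,  0.03844129,  1.51837974, -0.02700861,
        0.99628672, -0.02000385]), 'qd': array([ 6.84436580e-04,  4.84204317e-04, -9.56964945e-05, -2.22635896e-04,
       -6.30031509e-04, -8.39828210e-04,  3.54441542e-05]), 'joint_efforts': array([-6.52764120e-04, -5.63402224e+01,  1.22605138e+00, -1.93441129e+01,
        1.09644592e-02,  1.05855457e-02,  6.07102294e-06]), 'tcp_pos': array([215.3021287 , 612.99116092, 403.78021919]), 'orientation': array([ 1.68114617e-01,  9.85766993e-01, -9.42586857e-04, -1.51513041e-04]), 'force': array([-0.34739343,  0.46324229,  0.53619345]), 'ft_torque': array([0.04521962, 0.0715043 , 0.01954042]), 'gripper_force': 0.0, 'opening': 85.24826460553011}
top 462.2327138194606 [ 303.49864282  -92.90031965 1388.00595406] [[0.01, -1.0, 0.0], [-0.98, -0.01, -0.2], [0.2, -0.0, -0.98]]
scene 425.14916619846707 [547.69269644 756.18654376 716.36226633] [[-1.0, -0.02, -0.01], [-0.01, 0.57, -0.82], [0.02, -0.82, -0.57]]
{'fx': 351.2897169624773, 'fy': 351.2897169624773, 'cx': 319.17373966814495, 'cy': 197.71122165837585, 'tool_from_camera': array([[ 1.92241062e-04, -9.52810828e-01, -3.03564636e-01,
         7.70715233e+01],
       [ 9.99999791e-01,  3.70491708e-04, -5.29598872e-04,
        -7.89044878e-01],
       [ 6.17075721e-04, -3.03564471e-01,  9.52810701e-01,
         3.14843279e+01],
       [ 0.00000000e+00,  0.00000000e+00,  0.00000000e+00,
         1.00000000e+00]])}
```

View pics/top0.png

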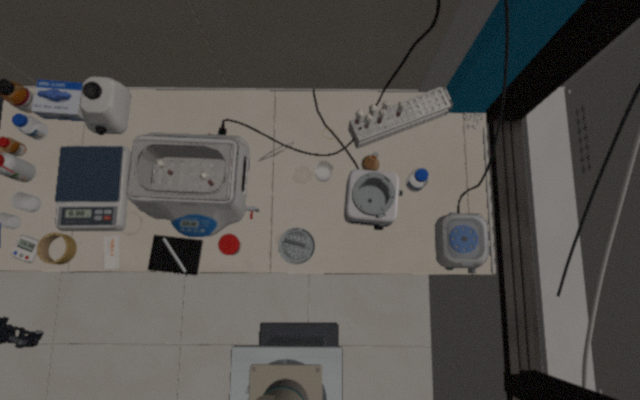

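View pics/scene0.png

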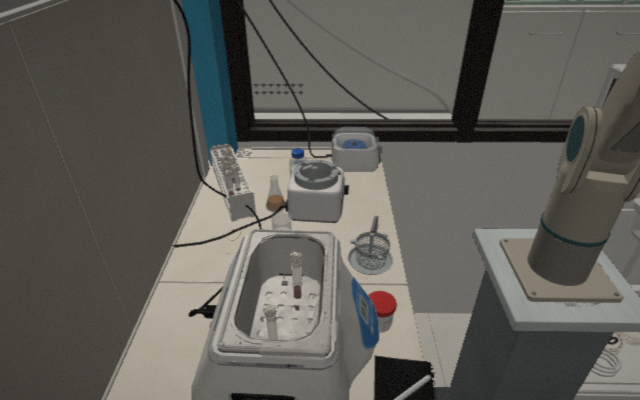

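The top view shows the basket on its saucer at (297,245), the cleaner at (372,197), the cup at (230,244), and the flask, bottle and beaker at (371,162), (418,179) and (323,171). Next I'll enlarge the basket and cleaner.

Run:
```python
from h import *
im=cv2.imread('pics/top0.png')
a=cv2.resize(im[220:270,270:320],(400,400),interpolation=cv2.INTER_CUBIC)
b=cv2.resize(im[155:235,335:435],(500,400),interpolation=cv2.INTER_CUBIC)[:,:400]
b=np.clip(b*1.5,0,255);a=np.clip(a*1.4,0,255)
cv2.imwrite('pics/crop0.png',np.hstack([a,b]).astype('u1'))
k=pose('top')
print(ray(k,297,245,20),ray(k,297,245,60),ray(k,372,196,128),ray(k,230,244,68),ray(k,371,162,60),ray(k,323,171,50),ray(k,418,179,90), ray(k,248,215,215))
```

```text
[441.38731389 -25.78898969  20.        ] [437.35549895 -27.75130074  60.        ] [ 568.9760836 -237.4141029  128.       ] [437.65743013 163.17675722  68.        ] [ 686.84298434 -243.56905485   60.        ] [ 660.38713602 -100.7663241    50.        ] [ 628.52277421 -375.57024557   90.        ] [497.68883099  91.99431721 215.        ]
```

View pics/crop0.png

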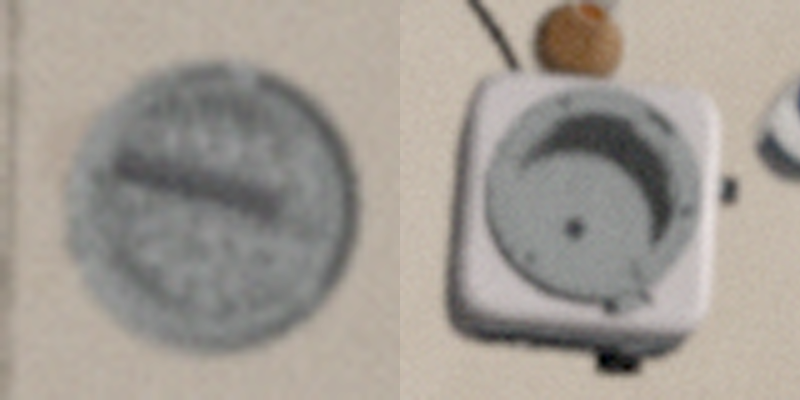

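Emit:
step_arm --pt "0 0 0 -39.4 -41.1 -5 1" --pt "0 0 0 -39.4 -41.1 -5 1" --pt "0 0 0 -39.4 -41.1 -5 1" --pt "0 0 0 -39.4 -41.1 -5 1" --pt "0 0 0 -39.4 -41.1 -5 1" --pt "0 0 0 -39.4 -41.1 -5 1" --pt "0 0 0 -39.4 -41.1 0 1" --pt "0 0 0 -36.4 -43.2 0 1" --pt "0 0 0 -36.4 -43.2 0 1" --pt "0 0 0 -36.4 -43.2 0 1" --pt "0 0 0 -36.4 -43.2 0 1" --pt "0 0 0 -36.4 -43.2 0 1"

```text
time: 1.6
tcp_pos: [480.7, -15.4, 434.6]
orientation: [0.168, 0.986, 0.0, -0.0]
force: [0.6, -0.1, 0.4]
opening: 85.1
gripper_force: 0.0
```

Emit:
step_arm --pt "0 0 0 -36.4 -43.2 0 1" --pt "0 0 0 -36.4 -43.2 0 1" --pt "0 0 0.185 0 0 0 1" --pt "0 0 0.185 0 0 0 1" --pt "0 0 0.185 0 0 0 1" --pt "0 0 0.185 0 0 0 1" --pt "0 0 0.185 0 0 0 1" --pt "0 0 0.185 0 0 0 1" --pt "0 0 0.185 0 0 0 1" --pt "0 0 0.185 0 0 0 1" --pt "0 0 0 0 0 0 1"

```text
time: 2.98
tcp_pos: [520.4, -119.0, 434.3]
orientation: [0.788, 0.615, -0.0, -0.0]
force: [-0.1, -0.3, -0.1]
opening: 85.3
gripper_force: 0.0
```

Run:
```python
from h import *
s=ctrl.observe();np.save('s1.npy',np.r_[s['tcp_pos'],s['orientation']])
im=snap('wrist','w1.png');print(s['tcp_pos'],s['orientation'],s['joints'],s['opening'])
k=pose('wrist',s)
print([proj(k,p).round() for p in [(437,-28,111),(569,-237,128)]])
k=pose('top')
a,b=[ray(k,270+u/8,220+v/8,115) for u,v in[(118,163),(280,205)]];print(a,b,(a+b)/2,np.degrees(np.arctan2(*(a-b)[:2])))
c=ray(k,335+191/5,155+195/5,128);d=ray(k,335+230/5,155+297/5,115);print(c,d,np.degrees(np.arctan2(*(d-c)[1::-1])))
```

```text
[ 520.39190862 -118.98922336  434.28661649] [ 7.88153321e-01  6.15478715e-01 -4.99505564e-04 -2.08545218e-04] [-0.22782356  0.4837957   0.59650688  1.81537204 -0.32791672  0.94333291
  0.26596913] 85.32244517357665
[array([190.,  97.]), array([403., 295.])]
[444.26840754   3.58869472 115.        ] [430.29148145 -52.50736742 115.        ] [437.27994449 -24.45933635 115.        ] 13.9909671980893
[ 574.70805775 -240.83597053  128.        ] [ 519.44107597 -263.37558046  115.        ] -157.8128230121541
```

View pics/w1.png

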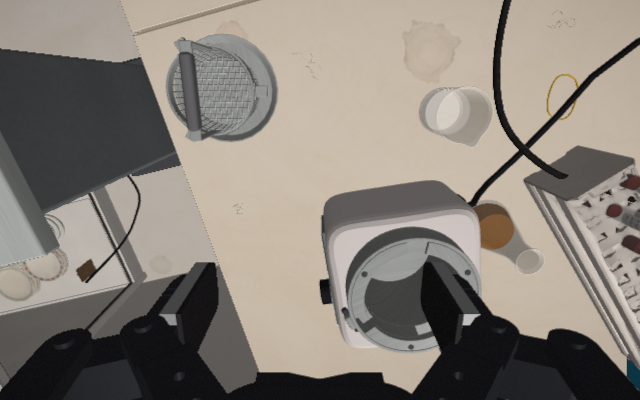

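The wrist view shows the grip bar from (182,48) to (194,138), the lug at (262,91) and the collar centred near (412,290). I'll enlarge the collar to find its gaps.

Run:
```python
from h import *
im=cv2.imread('pics/w1.png')
cv2.imwrite('pics/crop1.png',np.hstack([cv2.resize(im[215:365,335:495],(560,525),interpolation=cv2.INTER_CUBIC),cv2.resize(im[25:150,155:285],(240,231),interpolation=cv2.INTER_CUBIC)[:525] if 0 else np.vstack([cv2.resize(im[25:150,155:285],(240,231),interpolation=cv2.INTER_CUBIC),np.zeros((294,240,3),'u1')])]))
v=np.load('s1.npy');k=pose('wrist',dict(tcp_pos=v[:3],orientation=v[3:]))
a,b=ray(k,183,48,117),ray(k,195,138,117);l=ray(k,262,91,55)
print(a,b,(a+b)/2,np.linalg.norm(a-b),np.degrees(np.arctan2(*(a-b)[:2])),l,np.linalg.norm((l-(a+b)/2)[:2]),np.degrees(np.arctan2(*(l-(a+b)/2)[1::-1])))
```

```text
[446.41246123   6.24769632 117.        ] [431.82006555 -59.54694297 117.        ] [439.11626339 -26.64962332 117.        ] 67.3934163755529 12.505042616568623 [485.44717281 -36.28847274  55.        ] 47.32293931877056 -11.752378319173967
```

View pics/crop1.png

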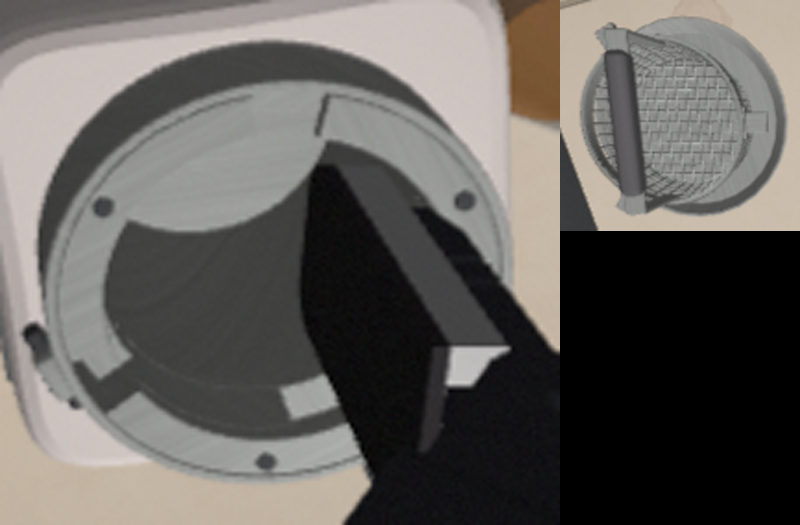

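The collar crop shows three screws, the front gap at lower left (about (105,385)) and another gap at the top, edged at about (253,97) and (325,95).

Run:
```python
from h import *
v=np.load('s1.npy');k=pose('wrist',dict(tcp_pos=v[:3],orientation=v[3:]))
P=lambda u,w,z=128.5: ray(k,335+u/3.5,215+w/3.5,z)[:2]
S=np.array([P(103,208),P(465,200),P(265,461)]);c=S.mean(0)
print('screws',S.round(1),c)
# outer rim fit
from scipy.optimize import least_squares
O=np.array([P(u,w) for u,w in[(50,250),(330,82),(200,95),(510,230),(250,480),(150,450),(75,395)]])
f=least_squares(lambda p:np.hypot(*(O-p[:2]).T)-p[2],[*c,60]);print(f.x,f.fun.round(1))
for n,q in dict(s0=S[0],s1=S[1],s2=S[2],fo1=P(80,365),fo2=P(105,412),fi1=P(133,362),fi2=P(140,392),t1=P(253,97),t2=P(327,95),t2i=P(318,135)).items():
    d=q-f.x[:2];print(n,np.hypot(*d).round(1),np.degrees(np.arctan2(d[1],d[0])).round(1))
```

```text
screws [[ 539.5 -208.1]
 [ 628.2 -227.9]
 [ 566.3 -294.4]] [ 578.00164384 -243.46167932]
[ 578.1934865  -242.25419054   59.60915965] [ 0.4 -0.7  0.1  0.5  0.2 -1.2  0.8]
s0 51.6 138.5
s1 52.0 16.1
s2 53.5 -102.8
fo1 55.0 -169.5
fo2 57.0 -152.7
fi1 42.2 -162.8
fi2 46.1 -151.2
t1 55.4 86.8
t2 55.4 68.1
t2i 44.6 67.7
```

Emit:
step_arm --pt "0 0 -0.025 0 0 0 1" --pt "0 0 0 26 -33.5 0 1" --pt "0 0 0 24 -33.5 0 1" --pt "0 0 0 22 -33 0 1" --pt "0 0 0 0 0 50 1" --pt "0 0 0 0 0 45 1" --pt "0 0 0 0 0 0 1" --pt "0 0 0 0 0 0 1"

```text
time: 4.03
tcp_pos: [439.4, -27.6, 340.8]
orientation: [0.781, 0.624, 0.001, 0.001]
force: [-0.0, 0.1, -0.7]
opening: 85.4
gripper_force: 0.0
```

Run:
```python
from h import *
s=ctrl.observe();np.save('s2.npy',np.r_[s['tcp_pos'],s['orientation']])
im=snap('wrist','w2.png');print(s['tcp_pos'],s['orientation'],s['joints'])
k=pose('wrist',s);print(proj(k,(438.5,-26,117)))
```

```text
[439.38026892 -27.61196353 340.83835869] [7.81031004e-01 6.24491699e-01 6.30159495e-04 5.40227584e-04] [-0.36105284  0.48627604  0.5087374   2.15709968 -0.42056104  0.59171711
  0.23024067]
[315.62819553 220.60016081]
```

View pics/w2.png

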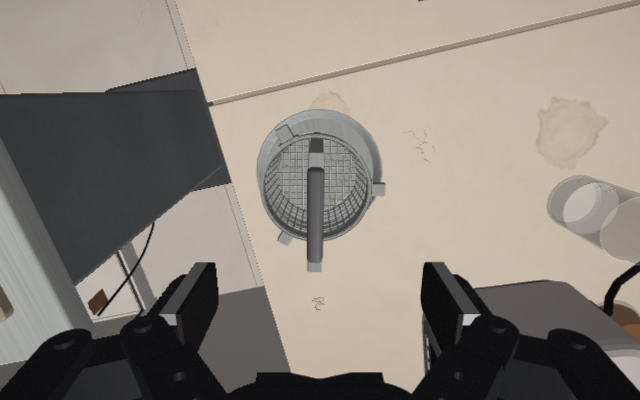

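The gripper is above the basket. The grip runs from (317,167) to (315,262), and the lugs are at (378,189), (287,132) and (284,238).

Run:
```python
from h import *
v=np.load('s2.npy');s=dict(tcp_pos=v[:3],orientation=v[3:]);k=pose('wrist',s);M=R.from_quat(v[3:]).as_matrix()
a,b=ray(k,317,167,117.5),ray(k,315,262,117.5);m=(a+b)/2;print(a,b,np.linalg.norm(a-b),m,'tool',M.T@(m-v[:3]))
L=[ray(k,*p,55) for p in[(378,189),(287,132),(284,238)]];c=np.mean(L,0);print(c,[(np.hypot(*(l-c)[:2]).round(1),np.degrees(np.arctan2((l-c)[1],(l-c)[0])).round(1)) for l in L])
print('tool y ang',np.degrees(np.arctan2(M[1,1],M[0,1])),np.degrees(np.arctan2(*(a-b)[:2])))
```

```text
[446.43201455   5.25342255 117.5       ] [432.15659738 -52.05443522 117.5       ] 59.05910681515732 [439.29430596 -23.40050633 117.5       ] tool [  4.02019532  -1.37470843 223.33766908]
[439.00375041 -24.04087201  55.        ] [(np.float64(46.5), np.float64(-13.7)), (np.float64(46.7), np.float64(103.9)), (np.float64(48.3), np.float64(-134.7))]
tool y ang -12.710204487121432 13.987728354484727
```

Emit:
step_arm --pt "0 0 0.02 3.8 -1 20 1" --pt "0 0 0 0 0 30 1" --pt "0 0 0 0 0 24.5 1" --pt "0 0 0 0 0 0 1" --pt "0 0 0 0 0 0 -1" --pt "0 0 0 0 0 0 -1" --pt "0 0 0 0 0 0 -1" --pt "0 0 0 0 0 0 -1" --pt "0 0 0 0 0 0 -1" --pt "0 0 0 0 0 0 -1" --newtons 50

```text
time: 5.32
tcp_pos: [438.4, -23.0, 265.5]
orientation: [0.787, 0.617, 0.0, -0.0]
force: [-1.3, 0.8, 5.6]
opening: 9.6
gripper_force: 49.6
```

Emit:
step_arm --pt "0 0 0 0 0 -10 -1" --pt "0 0 0 0 0 -40 -1" --pt "0 0 0 0 0 -50 -1" --pt "0 0 0.17 0 0 -46 -1" --pt "0 0 0.17 0 0 0 -1" --pt "0 0 0.16 0 0 0 -1"

```text
time: 6.08
tcp_pos: [438.2, -23.0, 412.0]
orientation: [0.916, 0.4, 0.001, -0.0]
force: [-0.2, 0.6, -4.0]
opening: 8.9
gripper_force: 49.3
```

Emit:
step_arm --pt "0 0 0 -29.5 41.9 0 -1" --pt "0 0 0 -29.5 41.9 0 -1" --pt "0 0 0 -29.5 41.9 0 -1" --pt "0 0 0 -29.5 41.9 0 -1" --pt "0 0 0 -29.5 41.9 0 -1" --pt "0 0 0 -29.5 41.9 0 -1" --pt "0 0 0 0 0 0 -1" --pt "0 0 0 0 0 0 -1"

```text
time: 7.08
tcp_pos: [503.9, -322.9, 410.7]
orientation: [0.915, 0.402, -0.0, -0.001]
force: [0.4, 0.3, -2.6]
opening: 9.0
gripper_force: 49.4
```

Run:
```python
from h import *
s=ctrl.observe();np.save('s3.npy',np.r_[s['tcp_pos'],s['orientation']])
im=snap('wrist','w3.png');print(s['tcp_pos'],s['orientation'],s['joints'],s['opening'],s['force'],s['ft_torque'])
k=pose('wrist',s);print(proj(k,(577.5,-241.5,128.5)))
```

```text
[ 503.91274132 -322.87772199  410.67410588] [ 9.15455401e-01  4.02417678e-01 -3.70780912e-04 -1.13309446e-03] [ 0.10560565  0.63758156  0.69714827  1.67185114 -0.46909857  1.00853447
  0.22029826] 9.037433226259404 [ 0.3581033   0.34714631 -2.55825227] [ 0.05972477 -0.02258224 -0.00600624]
[317.52274039  33.34801569]
```

View pics/w3.png

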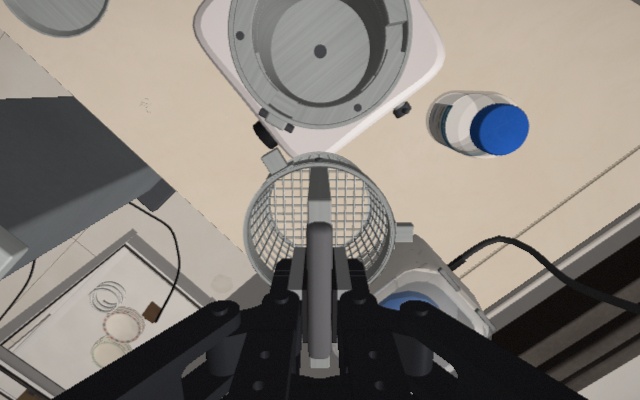

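The basket is held straight. The collar sits around (320,40), with its front gap at lower left (about (275,115)) and another at right (about (395,20)). I'll enlarge this view.

Run:
```python
from h import *
im=cv2.imread('pics/w3.png')
cv2.imwrite('pics/crop3.png',cv2.resize(im[0:140,220:420],(800,560),interpolation=cv2.INTER_CUBIC))
```

```text
(no output)
```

View pics/crop3.png

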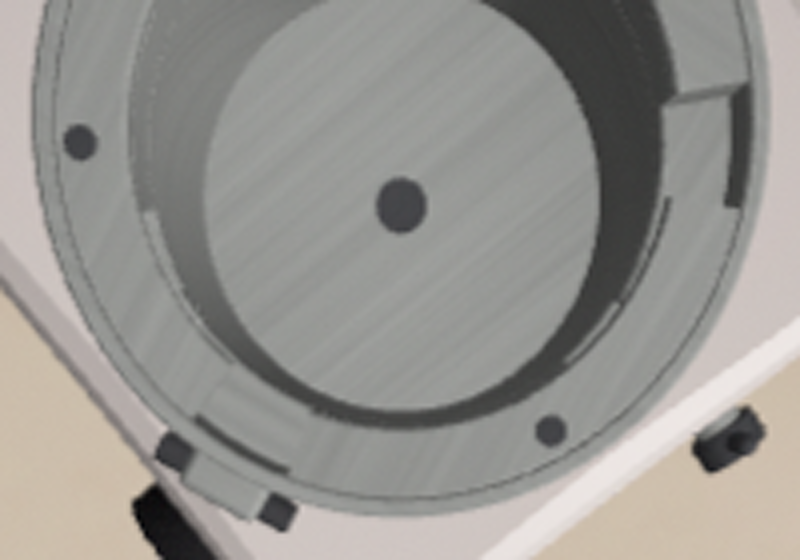

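Run:
```python
from h import *
from scipy.optimize import least_squares
v=np.load('s3.npy');s=dict(tcp_pos=v[:3],orientation=v[3:]);k=pose('wrist',s);M=R.from_quat(v[3:]).as_matrix()
P=lambda u,w,z=128.5: ray(k,220+u/4,w/4,z)[:2]
def fit(pts,r):
    O=np.array([P(*p) for p in pts]);f=least_squares(lambda p:np.hypot(*(O-p[:2]).T)-p[2],[577,-241,r]);print(f.x.round(2),f.fun.round(1));return f.x
o=fit([(33,110),(60,265),(135,400),(400,517),(560,485),(768,110),(740,250),(640,410)],60)
i=fit([(128,110),(150,220),(400,430),(550,372),(663,140),(640,250),(240,365)],45)
print('drain',P(401,205,20))
c=(o[:2]+i[:2])/2
for n,q in dict(s0=P(80,142),s1=P(550,431),f1=P(197,417),f2=P(288,470),f1t=P(213,378),f2t=P(318,430),r1=P(668,105),r1o=P(743,84),r2=P(738,207)).items():
    d=q-c;print(n,np.hypot(*d).round(1),np.degrees(np.arctan2(d[1],d[0])).round(1))
# lugs of the held basket (z ~ 206-5): handle z = tcp-155
hz=v[2]-155;mid=hz-51;print('mid',mid)
for p in[(274,160),(404,232)]:
    q=ray(k,*p,mid-5);print((M.T@(q-v[:3])).round(1))
a,b=ray(k,319,222,hz+6.5),ray(k,318,358,hz+6.5);print('bar tool',(M.T@(a-v[:3])).round(1),(M.T@(b-v[:3])).round(1))
print('tool y',np.degrees(np.arctan2(M[1,1],M[0,1])), 'axis tilt',M[:,2].round(4))
```

```text
[ 576.79 -244.19   59.6 ] [-0.1 -0.3  0.4 -0.3  1.2  0.7 -0.6 -1.1]
[ 576.58 -244.37   43.33] [ 0.9 -0.9  0.8 -0.1 -0.  -0.2 -0.4]
drain [ 577.99051627 -243.79421492]
s0 51.9 136.0
s1 51.7 -101.9
f1 54.6 -172.0
f2 54.6 -153.1
f1t 47.7 -174.1
f2t 46.4 -149.9
r1 44.3 -33.7
r1o 56.5 -32.5
r2 56.9 -51.2
mid 204.67410587551774
[ 40.4 -22.5 211.1]
[ -0.   47.8 210.9]
bar tool [ 30.7   0.8 148.5] [-29.    0.4 148.5]
tool y -42.54113540233831 axis tilt [-0.0016  0.0018 -1.    ]
```

Emit:
step_arm --pt "0 0 0 53.6 0 0 -1" --pt "0 0 0 53.6 0 0 -1" --pt "0 0 0 0 0 0 -1" --pt "0 0 0 0 0 20 -1" --pt "0 0 0 0 0 20 -1" --pt "0 0 0 0 0 17 -1" --pt "0 0 0 0 0 0 -1" --pt "0 0 0 0 0 0 -1"

```text
time: 8.12
tcp_pos: [576.9, -244.6, 354.8]
orientation: [0.915, 0.403, 0.0, 0.0]
force: [-0.3, 0.2, -2.4]
opening: 9.2
gripper_force: 49.4
```

Emit:
step_arm --pt "0 0 0 0.2 -0.8 3 -1" --pt "0 0 0 0 0 3 -1" --pt "0 0 0 0 0 1 -1" --pt "0 0 0 0 0 1 -1" --pt "0 0 0 0 0 1 -1" --pt "0 0 0 0 0 0 -1"

```text
time: 8.88
tcp_pos: [576.3, -243.8, 345.1]
orientation: [0.915, 0.403, -0.0, -0.0]
force: [-0.6, 0.6, -2.9]
opening: 9.1
gripper_force: 49.4
```

Emit:
step_arm --pt "0 0 0 0 0 1 -1" --pt "0 0 0 0 0 1 -1" --pt "0 0 0 0 0 0 -1"

```text
time: 9.25
tcp_pos: [576.3, -243.8, 343.1]
orientation: [0.915, 0.403, -0.0, -0.0]
force: [0.4, -0.2, -2.5]
opening: 8.8
gripper_force: 49.4
```

Emit:
step_arm --pt "0 0 0 0 0 1 -1" --pt "0 0 0 0 0 1 -1" --pt "0 0 0 0 0 1 -1" --pt "0 0 0 0 0 0 -1"

```text
time: 9.75
tcp_pos: [576.3, -243.8, 340.1]
orientation: [0.915, 0.403, -0.0, -0.0]
force: [-0.4, -0.1, -3.4]
opening: 9.0
gripper_force: 49.4
```

Emit:
step_arm --pt "0 0 0 0 0 1 -1" --pt "0 0 0 0 0 1 -1" --pt "0 0 0 0 0 1 -1" --pt "0 0 0 0 0 0 -1"

```text
time: 10.25
tcp_pos: [576.2, -243.8, 337.1]
orientation: [0.915, 0.403, -0.0, -0.0]
force: [-0.1, 0.2, -2.3]
opening: 8.9
gripper_force: 49.4
```

Mid is now about 131 and there has been no contact, so the lugs are in the gaps. I'll carry on down to the ledge (TCP about 331).

Emit:
step_arm --pt "0 0 0 0 0 1 -1" --pt "0 0 0 0 0 1 -1" --pt "0 0 0 0 0 1 -1" --pt "0 0 0 0 0 1 -1" --pt "0 0 0 0 0 0 -1"

```text
time: 10.88
tcp_pos: [576.3, -243.8, 333.1]
orientation: [0.915, 0.403, -0.0, -0.0]
force: [1.2, 0.6, -3.3]
opening: 9.1
gripper_force: 49.4
```

Emit:
step_arm --pt "0 0 0 0 0 1 -1" --pt "0 0 0 0 0 0.5 -1" --pt "0 0 0 0 0 0 -1"

```text
time: 11.25
tcp_pos: [576.3, -243.8, 331.6]
orientation: [0.915, 0.403, -0.0, -0.0]
force: [0.1, 0.8, -3.9]
opening: 9.0
gripper_force: 49.4
```

Emit:
step_arm --pt "0 0 0 0 0 0.5 -1" --pt "0 0 0 0 0 0.5 -1" --pt "0 0 0 0 0 0 -1"

```text
time: 11.62
tcp_pos: [576.3, -243.8, 330.7]
orientation: [0.915, 0.403, 0.0, -0.0]
force: [-0.3, 0.5, -2.6]
opening: 9.2
gripper_force: 49.4
```

Emit:
step_arm --pt "0 0 0 0 0 0.5 -1" --pt "0 0 0 0 0 0.5 -1" --pt "0 0 0 0 0 0 -1"

```text
time: 12.0
tcp_pos: [576.2, -243.8, 330.5]
orientation: [0.915, 0.403, 0.0, -0.0]
force: [-3.0, 1.9, 5.4]
opening: 9.4
gripper_force: 50.6
```

Emit:
step_arm --pt "0 0 0 0 0 -1.5 -1" --pt "0 0 0 0 0 -1.7 -1" --pt "0 0 0 0 0 0 -1" --pt "0 0 0.04 0 0 0 -1" --pt "0 0 0.04 0 0 0 -1" --pt "0 0 0 0 0 0 -1"

```text
time: 12.75
tcp_pos: [576.3, -243.7, 332.7]
orientation: [0.931, 0.365, -0.0, 0.0]
force: [-0.6, 0.7, -3.4]
opening: 8.9
gripper_force: 49.4
```

Emit:
step_arm --pt "0 0 0.04 0 0 -0.6 -1" --pt "0 0 0.04 0 0 0 -1" --pt "0 0 0.04 0 0 0 -1" --pt "0 0 0.04 0 0 0 -1" --pt "0 0 0 0 0 0 -1"

```text
time: 13.38
tcp_pos: [576.3, -243.7, 333.4]
orientation: [0.957, 0.29, -0.0, 0.0]
force: [0.6, -0.4, -3.4]
opening: 9.0
gripper_force: 49.4
```

Emit:
step_arm --pt "0 0 0.04 0 0 0 -1" --pt "0 0 0.04 0 0 0 -1" --pt "0 0 0.04 0 0 0 -1" --pt "0 0 0.04 0 0 0 -1" --pt "0 0 0 0 0 0 -1"

```text
time: 14.0
tcp_pos: [576.3, -243.7, 333.4]
orientation: [0.977, 0.213, -0.0, 0.0]
force: [0.3, -0.6, -2.6]
opening: 8.8
gripper_force: 49.4
```

Turned 0.40 rad with no contact. I'll carry on turning to 0.64.

Emit:
step_arm --pt "0 0 0.04 0 0 0 -1" --pt "0 0 0.04 0 0 0 -1" --pt "0 0 0.04 0 0 0 -1" --pt "0 0 0.04 0 0 0 -1" --pt "0 0 0 0 0 0 -1"

```text
time: 14.62
tcp_pos: [576.3, -243.7, 333.4]
orientation: [0.991, 0.134, -0.0, 0.0]
force: [-0.2, 0.3, -3.6]
opening: 8.7
gripper_force: 49.4
```

Emit:
step_arm --pt "0 0 0.04 0 0 0 -1" --pt "0 0 0.04 0 0 0 -1" --pt "0 0 0 0 0 0 -1"

```text
time: 15.0
tcp_pos: [576.3, -243.8, 333.4]
orientation: [0.996, 0.094, -0.0, 0.0]
force: [0.4, 0.8, -2.6]
opening: 9.0
gripper_force: 49.4
```

Run:
```python
from h import *
s=ctrl.observe();print(s['force'],s['ft_torque'],s['joints'],R.from_quat(s['orientation']).as_matrix()[:,1])
```

```text
[ 0.42402645  0.77738352 -2.57158527] [ 0.05860959 -0.02247977  0.02870248] [-0.09755479  0.81726979  0.8122173   1.67309851 -0.69894157  0.96561788
 -0.40874778] [ 1.87105126e-01 -9.82339892e-01  8.77922567e-05]
```

Emit:
step_arm --pt "0 0 0.025 0 0 0 -1" --pt "0 0 0.025 0 0 0 -1" --pt "0 0 0 0 0 1 -1" --pt "0 0 0 0 0 0.5 -1" --pt "0 0 0 0 0 0 -1"

```text
time: 15.62
tcp_pos: [576.3, -243.8, 332.0]
orientation: [0.998, 0.069, 0.0, 0.0]
force: [0.4, 0.1, -3.0]
opening: 8.9
gripper_force: 49.5
```

Emit:
step_arm --pt "0 0 0 0 0 0.5 -1" --pt "0 0 0 0 0 0.5 -1" --pt "0 0 0 0 0 0 -1"

```text
time: 16.0
tcp_pos: [576.3, -243.6, 330.8]
orientation: [0.998, 0.069, -0.0, -0.0]
force: [-0.5, 0.5, -3.3]
opening: 9.0
gripper_force: 49.4
```

Emit:
step_arm --pt "0 0 0 0 0 0.7 -1" --pt "0 0 0 0 0 0.7 -1" --pt "0 0 0 0 0 0.6 -1" --pt "0 0 0 0 0 0 -1"

```text
time: 16.5
tcp_pos: [576.3, -243.7, 328.9]
orientation: [0.998, 0.069, -0.0, -0.0]
force: [-0.2, 0.2, -2.5]
opening: 9.1
gripper_force: 49.4
```

Emit:
step_arm --pt "0 0 0 0 0 0.7 -1" --pt "0 0 0 0 0 0.7 -1" --pt "0 0 0 0 0 0.6 -1" --pt "0 0 0 0 0 0 -1"

```text
time: 17.0
tcp_pos: [576.3, -243.7, 326.9]
orientation: [0.998, 0.069, -0.0, -0.0]
force: [0.6, 1.2, -2.7]
opening: 9.1
gripper_force: 49.5
```

Emit:
step_arm --pt "0 0 0 0 0 0.7 -1" --pt "0 0 0 0 0 0.6 -1" --pt "0 0 0 0 0 0 -1"

```text
time: 17.38
tcp_pos: [576.3, -243.7, 325.6]
orientation: [0.998, 0.069, -0.0, -0.0]
force: [0.9, 0.5, -2.4]
opening: 9.1
gripper_force: 49.5
```

Emit:
step_arm --pt "0 0 0 0 0 0.5 -1" --pt "0 0 0 0 0 0.5 -1" --pt "0 0 0 0 0 0 -1"

```text
time: 17.75
tcp_pos: [576.3, -243.7, 324.8]
orientation: [0.998, 0.069, 0.0, -0.0]
force: [-0.8, 2.2, -1.0]
opening: 9.0
gripper_force: 49.7
```

Emit:
step_arm --pt "0 0 0 0 0 0.4 -1" --pt "0 0 0 0 0 0 -1" --pt "0 0 0 0 0 0 -1"

```text
time: 18.12
tcp_pos: [576.3, -243.6, 324.6]
orientation: [0.998, 0.069, 0.0, -0.0]
force: [-0.0, 4.1, 2.9]
opening: 8.9
gripper_force: 50.3
```

Emit:
step_arm --pt "0 0 0 0 0 0 -0.5" --pt "0 0 0 0 0 0 -0.2" --pt "0 0 0 0 0 0 0.3" --pt "0 0 0 0 0 0 0.3" --pt "0 0 0 0 0 0 0.3" --pt "0 0 0 0 0 0 0.3" --newtons 20

```text
time: 18.88
tcp_pos: [576.3, -243.8, 324.3]
orientation: [0.998, 0.069, -0.0, 0.0]
force: [0.2, -0.1, 0.1]
opening: 55.5
gripper_force: 0.0
```

Emit:
step_arm --pt "0 0 0 0 0 -10 0.3" --pt "0 0 0 0 0 -25 0.3" --pt "0 0 0 0 0 -40 0.3" --pt "0 0 0 0 0 -40 0.3" --pt "0 0 0 50 0 0 0.3" --pt "0 0 0 0 0 0 0.3" --pt "0 0 0 0 0 0 0.3"

```text
time: 19.75
tcp_pos: [625.4, -237.0, 439.3]
orientation: [0.998, 0.069, -0.001, 0.0]
force: [-0.8, -1.4, -0.1]
opening: 55.3
gripper_force: 0.0
```

Run:
```python
from h import *
s=ctrl.observe();print(s['tcp_pos'],s['opening'],s['force'])
im=snap('wrist','w4.png');sc=snap('scene','sc4.png')
np.save('s4.npy',np.r_[s['tcp_pos'],s['orientation']])
k=pose('wrist',s);print(proj(k,(577,-243.8,176.5)),proj(k,(577,-243.8,128.5)))
a=im[:,:,::-1]; b=cv2.resize(sc[140:250,250:390,::-1],(400,314))
cv2.imwrite('pics/v4.png',np.vstack([a[:,:][:,120:520],b[:190]])) if 0 else cv2.imwrite('pics/v4.png',np.hstack([a[:,120:520],np.vstack([b,np.zeros((86,400,3),'u1')])]))
```

```text
[ 625.38158004 -237.02688508  439.31590551] 55.3063406968274 [-0.8026591  -1.44764804 -0.11049414]
[317.5587023 265.8815062] [317.74277149 238.81100954]
```

View pics/v4.png

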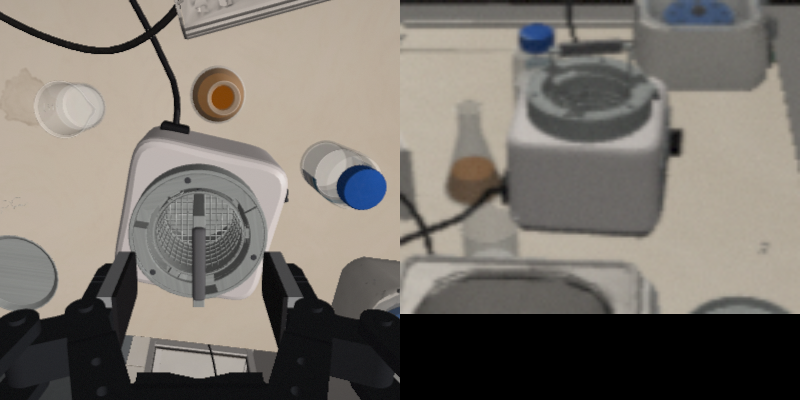

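The basket sits upright in the collar with its bar centred at (319,265), against a predicted (318,266). No lugs show in the gaps, and the glassware and bottle stand where they were. The hand is clear, so I'm handing in.

```bash
python3 -c "
from bench import ticket
print(ticket.job_done())"
```

```text
the job is handed in; nothing more can be done
None
```

The basket is in the tank with its lugs down in the locking notches, released and handed in at about 20 s; contact forces stayed under about 10 N at every reading, and the hand-in gave no verdict.

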